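# Lock a circuit board into its soldering pallet with the swivel clips

## Task

Lock the circuit board into its soldering pallet: of its four swivel clips three stand open, so with a fingertip push each of these round by its upright wing until its arm lies square across the board's edge, with its nose over the board; all four clips must end like that. Push gently and grip nothing: do not lift, shove or lean on the board, and leave the other things on the bench and pallet where they are.

Things in the scene. Friction and masses are not known exactly. Their poses are not given: they have to be found in the camera images.
- pallet: black composite soldering pallet, 270 (x) x 230 (y) mm, on a low aluminium stand, fixed to the bench; origin under its centre on the bench; its top face is 30 mm above the bench. Aluminium bars 8 mm high run along its two x ends. Its long axis is its x axis.
- board: green circuit board, 160 (x) x 100 (y) x 2 mm, lying loose in the pallet's pocket, its upper face level with the pallet's top face, its axes along the pallet's; origin at the centre of its underside. Low flat parts (up to 3 mm) near the edges; tall parts (up to 26 mm) only within 30 mm of its long centre line and a white connector at its +x end.
- clip_a_pivot (a point): pivot of one of the two steel swivel clips on the pallet's +y (left) side: on the screw's axis, level with the pallet's top face, 28 mm outside the board's long edge, 55 mm from mid-length (at which end varies). Its x axis points level and square across the edge, towards the board; z up. It does not move. The screw head, 13 mm across, stands 10 mm above the pallet.
- clip_a (a joint): clip angle (rad) from the pivot's x axis to the arm, growing counter-clockwise seen from above. 0 or a whole turn (+-6.283): square across the edge, nose over the board; pi: straight away from it. Turns either way without stops, about 0.04 N m friction, stays where left. Starts square.
- clip_a_wing (a point): middle of the clip's upright wing, 34 mm from the pivot axis, 13 mm above the pallet; x axis along the arm from pivot to nose. The clip: flat steel arm 14 mm wide, reaching 48 mm from the axis, its faces 1 and 6 mm above the pallet; on it the wing, a fin along its middle, 4 mm thick, 22 mm long (23 to 45 mm from the axis), top 20 mm above the pallet.
- clip_b_pivot (a point): pivot of one of the two steel swivel clips on the pallet's +y (left) side: on the screw's axis, level with the pallet's top face, 28 mm outside the board's long edge, 55 mm from mid-length (at which end varies). Its x axis points level and square across the edge, towards the board; z up. It does not move. The screw head, 13 mm across, stands 10 mm above the pallet.
- clip_b (a joint): clip angle (rad) from the pivot's x axis to the arm, growing counter-clockwise seen from above. 0 or a whole turn (+-6.283): square across the edge, nose over the board; pi: straight away from it. Turns either way without stops, about 0.04 N m friction, stays where left. Starts open, at 1.0 to 5.28.
- clip_b_wing (a point): middle of the clip's upright wing, 34 mm from the pivot axis, 13 mm above the pallet; x axis along the arm from pivot to nose. The clip: flat steel arm 14 mm wide, reaching 48 mm from the axis, its faces 1 and 6 mm above the pallet; on it the wing, a fin along its middle, 4 mm thick, 22 mm long (23 to 45 mm from the axis), top 20 mm above the pallet.
- clip_c_pivot (a point): pivot of one of the two steel swivel clips on the pallet's -y (right) side: on the screw's axis, level with the pallet's top face, 28 mm outside the board's long edge, 55 mm from mid-length (at which end varies). Its x axis points level and square across the edge, towards the board; z up. It does not move. The screw head, 13 mm across, stands 10 mm above the pallet.
- clip_c (a joint): clip angle (rad) from the pivot's x axis to the arm, growing counter-clockwise seen from above. 0 or a whole turn (+-6.283): square across the edge, nose over the board; pi: straight away from it. Turns either way without stops, about 0.04 N m friction, stays where left. Starts open, at 1.0 to 5.28.
- clip_c_wing (a point): middle of the clip's upright wing, 34 mm from the pivot axis, 13 mm above the pallet; x axis along the arm from pivot to nose. The clip: flat steel arm 14 mm wide, reaching 48 mm from the axis, its faces 1 and 6 mm above the pallet; on it the wing, a fin along its middle, 4 mm thick, 22 mm long (23 to 45 mm from the axis), top 20 mm above the pallet.
- clip_d_pivot (a point): pivot of one of the two steel swivel clips on the pallet's -y (right) side: on the screw's axis, level with the pallet's top face, 28 mm outside the board's long edge, 55 mm from mid-length (at which end varies). Its x axis points level and square across the edge, towards the board; z up. It does not move. The screw head, 13 mm across, stands 10 mm above the pallet.
- clip_d (a joint): clip angle (rad) from the pivot's x axis to the arm, growing counter-clockwise seen from above. 0 or a whole turn (+-6.283): square across the edge, nose over the board; pi: straight away from it. Turns either way without stops, about 0.04 N m friction, stays where left. Starts open, at 1.0 to 5.28.
- clip_d_wing (a point): middle of the clip's upright wing, 34 mm from the pivot axis, 13 mm above the pallet; x axis along the arm from pivot to nose. The clip: flat steel arm 14 mm wide, reaching 48 mm from the axis, its faces 1 and 6 mm above the pallet; on it the wing, a fin along its middle, 4 mm thick, 22 mm long (23 to 45 mm from the axis), top 20 mm above the pallet.
- heatsink: aluminium finned heat sink, 26 x 34 x 22 mm, loose on the pallet's margin beyond one end of the board; origin at the centre of its underside; leave alone
- screwdriver: black-handled screwdriver, 190 mm long, lying on the bench along the pallet's right side; leave alone
- brush: small black-handled brush, 170 mm long, lying on the bench along the pallet's left side; leave alone
- solder_reel: copper-coloured reel, 60 mm diameter, 44 mm high, on the bench to the left; leave alone
- flux_bottle: small bottle with white cap, 40 mm diameter, 85 mm high, on the bench to the left; leave alone
- battery_pack: pack of four red cells, 66 x 75 x 19 mm, on the bench to the right; leave alone
- multimeter: orange hand multimeter, 150 x 76 x 45 mm, on the bench to the right; leave alone
Not all that is in view belongs to the job. There is more than one size of the board; the one meant has the size given above.

How it is judged:
By the outcome, as a careful person would: the job done as asked, in the order asked, and still so for the second after the job is handed in, with the robot touching nothing.
It also fails if it takes over 61 s, if anything falls off the work surface, if the arm or the gripper's body presses on something with over 40 N, if the wrist force passes 120 N, or if a joint passes its speed limit or range.

## Robot

A 6-joint arm with a two-finger parallel gripper is mounted at the origin on the work surface. World frame = base frame: x ahead of the robot, y to its left, z up, the work surface at z = 0. Lengths are in mm, angles in degrees, forces in N, time in s.
With the tool pointing down it reaches from about 300 to 850 mm from the base axis. Payload 4.2 kg.
Tool frame: the origin (TCP) lies at the very end of the fingers, on their centre line; the grasp point (between the pads) lies 19 mm behind it; z points along the fingers, y is the line along which they close (so a half turn about z gives the same grasp; the last joint's range is limited). The gripper opens to 91 mm and grips with 3 to 60 N. Pads are 32 mm wide; open, the fingers measure 118 mm over their backs; the gripper's body (76 mm by 178 mm) begins 60 mm behind the grasp point.
Start: joints at [73.109, 18.312, 89.639, -0, 72.044, -1.146], TCP at [156.031, 553.442, 213.976] pointing down, gripper open.
Joint ranges: [-177.97, 177.97], [-48.28, 115.42], [12.27, 149.76], [-77.06, 257.06], [2.81, 150.46], [-146.56, 146.56]. Speed limits (degrees/s): [147.25, 147.25, 180, 180, 180, 180].

## Interface

Orientations are given as [roll, pitch, yaw] about the fixed x, y, z axes, in that order (R = Rz(yaw) Ry(pitch) Rx(roll)).
In Python, from workcell import env gives the robot as it stands.
- The arm moves only by the shell command python3 -m pendant 'ROWS' [FORCE]. ROWS is a JSON object of lists of equal length, an entry for each row: "translation": the shift along the tool's x, y, z in mm, a list of three; "roll": the turn about the tool's z in rad; "hand": the closure in counts, from 0 (fully open) to 255 (shut). In form: {"translation": [[dx, dy, dz], ...], "roll": [roll, ...], "hand": [hand, ...]}. A call has exactly 8 rows; each row shifts and turns the commanded pose from where the row before left it, along the tool's axes as they then stand; what a row does not reach is not made up. A row lasts 1/12 s, in which the tool goes at most 41.7 mm and 7.16 degrees, less where a joint would pass 70% of its speed; a pose out of reach is approached as far as the arm can. A call with a gripper value outside its range is refused whole. The fingers move at their own pace and stop on an object; FORCE is the grip in N (left out, the last holds). Time passes only in rows, so rows that do not move let the fingers close, or fill a call up. It gives the time, the measured TCP pose, the force, the opening and the grip force at its end, in the units of the state.
- env.state(): the state, without advancing time (a new reading comes with each control period).
- env.grab_frame(name): name is "scene" or "top"; returns a dict with "frame" (420x560x3 uint8, red, green, blue), "z_map" (420x560 float32, mm along the optical axis (not along the pixel's ray), 0 where there is no reading), "fx", "fy", "cx", "cy" (pixels), "pose" (4x4, takes a point from camera to world coordinates). Camera axes: x right, y down, z forward; pixel columns grow to the right and rows downward; lengths in mm; the calibration is good to about 2 mm. A picture is of the moment at which its call begins.
- env.job_done(): hands the job in; it is judged then, once.
Trained networks look in a picture, given as the dict that the camera call returned (one of the last four; its "shot" number tells which), for a name from the list of things; names that differ only in an ending like _2 or _b are one class to them, and where a whole thing is asked for, a point or a joint stands for the part that bears it (a point fixed in the world has none). Each returns a list of dicts, best first, with "score" (0 to 1); they miss things now and then, are a little off and sometimes report something else, mostly with a low value. They report only what shows in the picture. A call takes as long as a camera call. They do not tell look-alikes from the thing itself.
- env.recognise(picture, label): "rect" ([centre column, centre row, width, height] in pixels, round what is visible of it).
- env.regions_of(picture, label): "pixels" (420x560 bool, what is visible of it) and "rect" ([centre column, centre row, width, height] in pixels, round what is visible of it).
The state is a dict: "time_s": time; "qpos": joint angles; "qvel": joint speeds; "effort": joint torques, N m; "ee_pos": TCP position; "ee_rot": TCP orientation; "force": force on the tool from outside, world axes, zero at the start; "torque": the same for the moment, N m; "gripper_width": finger opening in mm; "gripper_force": force on a finger pad.
Only numpy, scipy, OpenCV 4.12 (cv2) and the standard library are available. Lean on these libraries where they do the work, as an engineer would, in place of code of your own. Each camera call takes 0.05 s, during which the arm holds its last target. There are 200 camera calls.

## Working session

There is one attempt and no reset: what is moved stays moved. The work goes in short steps, Python scripts to look and compute and a shell command to move; the robot and the scene stay as the last step left them, time stands still between calls to the robot, and variables do not carry over. Pictures are saved under pics/ and viewed, at most 10 in all, crops included, and the job is handed in when it is done.

```bash
mkdir -p pics; ls; python3 - <<'E'
from workcell import env
import cv2,numpy as np
print(env.state())
for n in ("scene","top"):
    p=env.grab_frame(n); cv2.imwrite(f"pics/{n}0.png",p["frame"][:,:,::-1])
    np.savez(f"{n}0.npz",**{k:v for k,v in p.items()})
    print(n,p["fx"],p["cx"],p["cy"],np.round(p["pose"],3).tolist())
    for l in ("pallet","board","clip_b","clip_b_wing","heatsink"):
        print(l,[(np.round(r["rect"]).tolist(),round(r["score"],2)) for r in env.recognise(p,l)])
E
```

```text
pics
{'time_s': 0.0, 'qpos': array([ 7.31086505e+01,  1.83511928e+01,  8.97076737e+01, -1.17164403e-03,
        7.20444875e+01, -1.14743365e+00]), 'qvel': array([-0.08441204,  0.0388063 ,  0.01151894,  0.00324119, -0.00953131,
        0.06710776]), 'effort': array([ 1.89149391e-04, -4.12471497e+01, -2.31970704e+01,  7.26867118e-02,
        4.57176380e-02, -1.53705291e-04]), 'ee_pos': array([155.88808712, 552.92333692, 213.11619932]), 'ee_rot': array([-1.79896644e+02, -9.55975459e-04,  1.64256446e+02]), 'force': array([0.23843234, 0.10073357, 0.24540643]), 'torque': array([-0.01577515, -0.03937693, -0.05334849]), 'gripper_force': 0.0, 'gripper_width': 90.97746240441937}
scene 492.6857737548998 281.0943869255945 208.3126117455079 [[-0.543, 0.706, -0.455, 1042.705], [0.84, 0.46, -0.289, 345.716], [0.006, -0.539, -0.842, 1080.292], [0.0, 0.0, 0.0, 1.0]]
pallet [([307.0, 254.0, 111.0, 114.0], 0.76)]
board [([210.0, 212.0, 55.0, 42.0], 0.95), ([311.0, 249.0, 54.0, 67.0], 0.86), ([256.0, 143.0, 70.0, 70.0], 0.84)]
clip_b [([267.0, 267.0, 21.0, 15.0], 0.67), ([332.0, 275.0, 24.0, 14.0], 0.58), ([354.0, 235.0, 23.0, 8.0], 0.55), ([276.0, 224.0, 22.0, 9.0], 0.55)]
clip_b_wing []
heatsink [([295.0, 287.0, 17.0, 8.0], 0.68)]
top 520.6175175490359 282.97419685147315 208.8456918819224 [[-0.025, -0.986, 0.167, 211.979], [-1.0, 0.024, -0.007, -6.736], [0.002, -0.168, -0.986, 1643.695], [0.0, 0.0, 0.0, 1.0]]
pallet [([243.0, 194.0, 102.0, 107.0], 0.59)]
board [([330.0, 181.0, 34.0, 43.0], 0.78), ([348.0, 269.0, 64.0, 82.0], 0.72), ([242.0, 193.0, 49.0, 59.0], 0.61)]
clip_b [([217.0, 223.0, 15.0, 12.0], 0.54), ([219.0, 185.0, 10.0, 6.0], 0.38), ([278.0, 198.0, 16.0, 11.0], 0.38)]
clip_b_wing [([220.0, 222.0, 15.0, 12.0], 0.66)]
heatsink [([236.0, 163.0, 11.0, 10.0], 0.64)]
```

```bash
python3 - <<'E'
import cv2,numpy as np
s=cv2.imread("pics/scene0.png");t=cv2.imread("pics/top0.png")
cv2.imwrite("pics/a.png",np.hstack([cv2.resize(s[185:325,235:385],None,fx=2.66,fy=2.66,interpolation=2)[:372,:399],cv2.resize(t[124:264,168:318],None,fx=2.66,fy=2.66,interpolation=2)[:372,:399]]))
E
```

```text
(no output)
```

View pics/scene0.png

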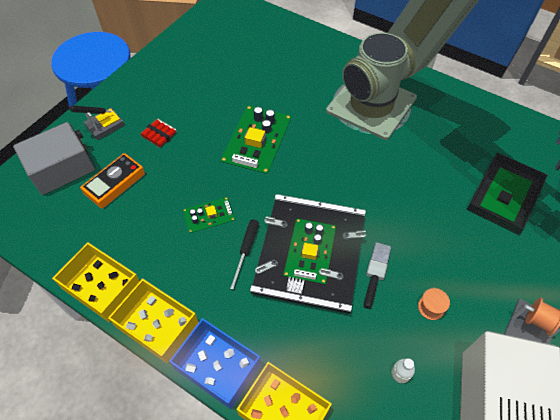

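View pics/a.png

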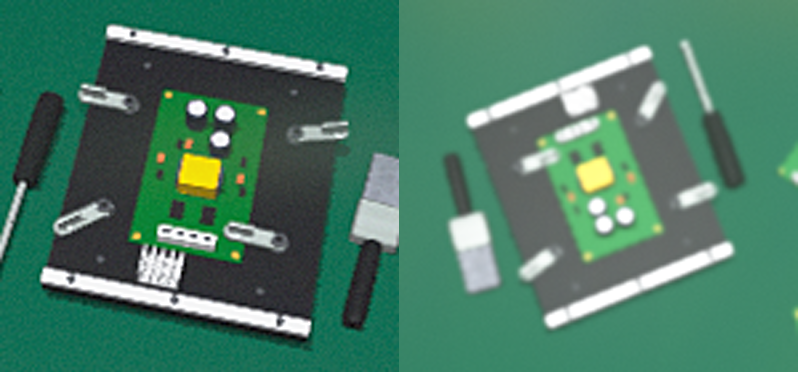

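The scene shows the pallet at about (307,254). The board's white connector is at the far (+x) end. The one square clip is on the left side at the connector end (scene 331,274). The other three clips are open: scene (354,235), (276,222) and (266,267). Next I fit the pallet pose and rectify the view.

```bash
cat > h.py <<'E'
import cv2,numpy as np
def load(n): return dict(np.load(n+".npz"))
def plane(p,uv,z):
    uv=np.asarray(uv,float).reshape(-1,2);T=p["pose"]
    d=np.c_[(uv[:,0]-p["cx"])/p["fx"],(uv[:,1]-p["cy"])/p["fy"],np.ones(len(uv))]@T[:3,:3].T
    return T[:3,3]+d*((z-T[2,3])/d[:,2])[:,None]
def proj(p,P):
    T=p["pose"];c=(np.asarray(P,float)-T[:3,3])@T[:3,:3]
    return np.c_[c[:,0]/c[:,2]*p["fx"]+p["cx"],c[:,1]/c[:,2]*p["fy"]+p["cy"]]
def W(pal,xy):
    x,y,a=pal;c,s=np.cos(a),np.sin(a);return np.asarray(xy)@np.array([[c,s],[-s,c]])+[x,y]
def rect(p,pal,z,sc=2,hx=150,hy=130):  # image: up=pallet +x, left=+y
    gx,gy=np.meshgrid(hy-np.arange(2*hy*sc)/sc,hx-np.arange(2*hx*sc)/sc)
    P=np.c_[W(pal,np.c_[gy.ravel(),gx.ravel()]),np.full(gx.size,z)]
    uv=proj(p,P).astype(np.float32).reshape(gx.shape+(2,))
    return cv2.remap(p["frame"],uv[...,0],uv[...,1],cv2.INTER_CUBIC)[:,:,::-1].copy()
E
python3 - <<'E'
from h import *
for n,c,r in (("scene0",(311,249),45),("top0",(242,193),40)):
    p=load(n);hsv=cv2.cvtColor(p["frame"],cv2.COLOR_RGB2HSV);f=p["frame"].astype(int)
    # pallet region: dark or the white bars -> non-bench
    bench=(hsv[...,0]>68)&(hsv[...,1]>90)
    m=((hsv[...,0]>40)&(hsv[...,0]<72)&(hsv[...,1]>120)).astype(np.uint8) if n=="scene0" else ((f[...,1]-f[...,0]>25)&(f[...,1]>70)).astype(np.uint8)
    box=np.zeros_like(m);box[c[1]-r:c[1]+r,c[0]-r:c[0]+r]=1;m*=box
    k,l,st,ce=cv2.connectedComponentsWithStats(m);i=l[tuple(np.argwhere(m)[np.argmin(((np.argwhere(m)-[c[1],c[0]])**2).sum(1))])]
    v,u=np.nonzero(l==i);P=plane(p,np.c_[u,v],30)[:,:2]
    print(n,st[i],cv2.minAreaRect(P.astype(np.float32)))
    # depth-based: pallet top points
    Z=p["z_map"];v,u=np.nonzero(Z>0);T=p["pose"]
    X=np.c_[(u-p["cx"])/p["fx"],(v-p["cy"])/p["fy"],np.ones(len(u))]*Z[v,u][:,None]@T[:3,:3].T+T[:3,3]
    c0=plane(p,[c],30)[0];d=np.hypot(*(X-c0)[:,:2].T)<200
    s=d&(X[:,2]>18)&(X[:,2]<55);lab=np.zeros(Z.shape,np.uint8);lab[v[s],u[s]]=1
    k,l,st,ce=cv2.connectedComponentsWithStats(lab);i=1+np.argmax(st[1:,4]);q=s&(l[v,u]==i)
    print("depth",cv2.minAreaRect(X[q][:,:2].astype(np.float32)),np.median(X[q][:,2]))
E
```

```text
scene0 [ 283  218   53   66 1487] ((535.5714111328125, 107.29971313476562), (162.44134521484375, 101.78590393066406), 20.888471603393555)
depth ((536.2060546875, 107.97085571289062), (273.55987548828125, 248.90489196777344), 20.977783203125) 30.952476126048623
top0 [ 220  165   48   58 1314] ((538.6050415039062, 107.52788543701172), (165.53074645996094, 105.45376586914062), 20.932018280029297)
depth ((540.3624267578125, 108.87970733642578), (272.14361572265625, 250.3881378173828), 20.810739517211914) 31.596365262130348
```

```bash
python3 - <<'E'
from h import *
pal=(536.5,107.5,np.deg2rad(20.9));o=[]
for n in ("scene0","top0"):
    im=rect(load(n),pal,36,1.5)
    for x in (55,-55):
        for y in (78,-78):
            cv2.circle(im,(int((130-y)*1.5),int((150-x)*1.5)),72,(0,0,255),1);cv2.circle(im,(int((130-y)*1.5),int((150-x)*1.5)),10,(0,255,255),1)
    o.append(im)
cv2.imwrite("pics/b.png",np.hstack(o))
E
```

```text
(no output)
```

View pics/b.png

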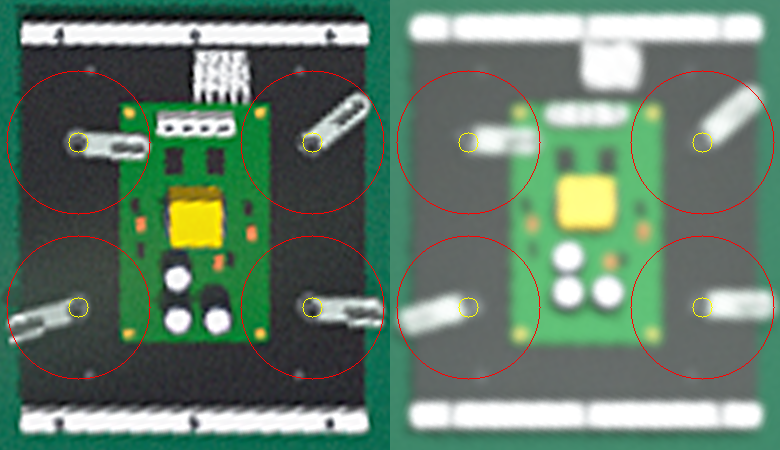

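```bash
cat >> h.py <<'E'
PAL=(536.5,107.5,np.deg2rad(20.9))
CL={"R1":((55,-78),1,1),"R2":((-55,-78),-1,1),"B":((-55,78),1,-1)}  # pivot, sense, tool-x sign
def target(c,th,off=18,r=30):
    pv,s,f=CL[c];t=np.deg2rad(th);u=np.array([np.cos(t),np.sin(t)]);m=s*np.array([-u[1],u[0]])
    xy=W(PAL,np.array(pv)+r*u-off*m);yaw=np.rad2deg(np.arctan2(*(f*m)[::-1])+PAL[2]);return xy,yaw
def T2(yaw): a=np.deg2rad(yaw);return np.array([[np.cos(a),np.sin(a)],[np.sin(a),-np.cos(a)]]) # rows: tool x,y in world
def plan(c,th,z,off=18,r=30):
    from workcell import env
    s=env.state();xy,yaw=target(c,th,off,r);y0=s["ee_rot"][2];d=(yaw-y0+180)%360-180
    print(c,th,"at",s["ee_pos"].round(1),"yaw %.1f q1 %.1f q6 %.1f t %.1f"%(y0,s["qpos"][0],s["qpos"][5],s["time_s"]),"-> xy",xy.round(1),"yaw %.1f"%yaw)
    print(" roll total %.3f rad;"%-np.deg2rad(d),"shift after roll",(T2(y0+d)@(xy-s["ee_pos"][:2])).round(1),"dz tool %.1f"%(s["ee_pos"][2]-z))
def arc(c,deg,off=18,r=30):
    pv,s,f=CL[c];x0,y0=target(c,0,off,r);q=T2(y0)@(W(PAL,np.array(pv))-x0)
    x1,_=target(c,s*deg,off,r);print(c,"per %g deg: shift"%deg,(T2(y0)@(x1-x0)).round(2),"roll %.4f"%-np.deg2rad(s*deg))
E
python3 - <<'E'
from h import *
plan("R1",-72,80); arc("R1",5);arc("R2",5);arc("B",5)
E
```

```text
R1 -72 at [156.  553.4 214. ] yaw 164.3 q1 73.1 q6 -1.1 t 0.6 -> xy [620.5  19.6] yaw 38.9
 roll total 2.188 rad; shift after roll [ 26.3 707.1] dz tool 134.0
R1 per 5 deg: shift [2.68 1.45] roll -0.0873
R2 per 5 deg: shift [ 2.68 -1.45] roll 0.0873
B per 5 deg: shift [-2.68 -1.45] roll -0.0873
```

```bash

python3 -m pendant '{"translation":[[0,0,0],[0,0,0],[0,0,0],[0,0,0],[0,0,0],[0,0,0],[0,0,0],[0,0,0]],"roll":[0.11,0.11,0.11,0.11,0.11,0.11,0.11,0.11],"hand":[255,255,255,255,255,255,255,255]}' 5
python3 -m pendant '{"translation":[[0,0,0],[0,0,0],[0,0,0],[0,0,0],[0,0,0],[0,0,0],[0,0,0],[0,0,0]],"roll":[0.11,0.11,0.11,0.11,0.11,0.11,0.11,0.11],"hand":[255,255,255,255,255,255,255,255]}'
python3 -m pendant '{"translation":[[0,30,0],[0,30,0],[0,30,0],[0,30,0],[0,30,0],[0,30,0],[0,30,0],[0,30,0]],"roll":[0.11,0.11,0.11,0.1,0,0,0,0],"hand":[255,255,255,255,255,255,255,255]}'
python3 -m pendant '{"translation":[[0,30,0],[0,30,0],[0,30,0],[0,30,0],[0,30,0],[0,30,0],[0,20,0],[0,10,0]],"roll":[0,0,0,0,0,0,0,0],"hand":[255,255,255,255,255,255,255,255]}'
python3 -c "
from h import *
plan('R1',-72,80)"
```

```text
time_s: 1.27
ee_pos: [156.0, 553.5, 214.0]
ee_rot: [180.0, -0.0, 113.5]
force: [1.8, -0.1, 0.1]
gripper_width: 40.6
gripper_force: 0.0
time_s: 1.93
ee_pos: [156.0, 553.4, 214.0]
ee_rot: [-180.0, -0.0, 63.1]
force: [0.2, -0.2, 0.1]
gripper_width: 0.5
gripper_force: 0.0
time_s: 2.6
ee_pos: [328.2, 388.6, 214.1]
ee_rot: [-180.0, -0.0, 38.8]
force: [0.6, 1.1, 0.1]
gripper_width: 0.5
gripper_force: 0.0
time_s: 3.27
ee_pos: [460.4, 224.2, 214.0]
ee_rot: [180.0, -0.0, 38.6]
force: [-0.0, -0.2, 0.5]
gripper_width: 0.4
gripper_force: 0.0
R1 -72 at [460.4 224.2 214. ] yaw 38.6 q1 24.7 q6 76.1 t 3.3 -> xy [620.5  19.6] yaw 38.9
 roll total -0.005 rad; shift after roll [ -3.9 259.8] dz tool 134.0
```

```bash

python3 -m pendant '{"translation":[[0,30,0],[0,30,0],[0,30,0],[0,30,10],[0,30,20],[0,30,30],[-2,30,30],[-2,30,20]],"roll":[0,0,0,0,0,0,0,0],"hand":[255,255,255,255,255,255,255,255]}'
python3 -m pendant '{"translation":[[0,20,14],[0,0,10],[0,0,0],[0,0,0],[0,0,0],[0,0,0],[0,0,0],[0,0,0]],"roll":[0,0,0,0,0,0,0,0],"hand":[255,255,255,255,255,255,255,255]}'
python3 - <<'E'
from h import *
from workcell import env
plan('R1',-72,43)
for n in ("scene","top"):
    p=env.grab_frame(n);np.savez(n+"1.npz",**p)
im=[rect(load(n),PAL,36,1.5) for n in ("scene1","top1")]
for i in im:
  for x in (55,-55):
    for y in (78,-78): cv2.circle(i,(int((130-y)*1.5),int((150-x)*1.5)),10,(0,255,255),1)
cv2.imwrite("pics/c.png",np.hstack(im))
E
```

```text
time_s: 3.93
ee_pos: [604.9, 37.0, 102.5]
ee_rot: [-179.9, 0.1, 38.8]
force: [-0.3, 0.5, -0.0]
gripper_width: 0.3
gripper_force: 0.0
time_s: 4.6
ee_pos: [618.2, 22.5, 82.1]
ee_rot: [179.9, -0.1, 38.8]
force: [0.2, 0.2, 0.5]
gripper_width: 0.9
gripper_force: 0.0
R1 -72 at [618.2  22.5  82.1] yaw 38.8 q1 1.0 q6 52.2 t 4.6 -> xy [620.5  19.6] yaw 38.9
 roll total -0.001 rad; shift after roll [0.  3.7] dz tool 39.1
```

View pics/c.png

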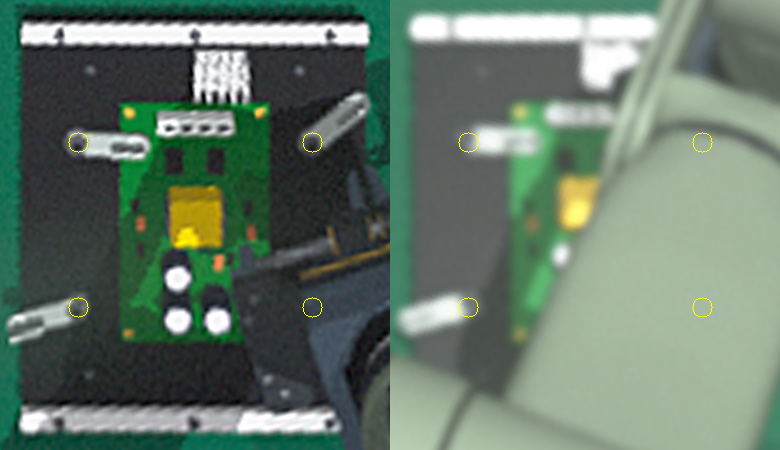

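The scene picture shows the closed fingertips beside clip R1 (312,142) and everything else unchanged. I shift and lower.

```bash

python3 -m pendant '{"translation":[[0,3.7,0],[0,0,8],[0,0,8],[0,0,8],[0,0,8],[0,0,5],[0,0,2],[0,0,0]],"roll":[0,0,0,0,0,0,0,0],"hand":[255,255,255,255,255,255,255,255]}'
python3 -c "
from h import *
plan('R1',-72,43)"
```

```text
time_s: 5.37
ee_pos: [619.9, 18.9, 41.1]
ee_rot: [-179.9, 0.1, 38.8]
force: [-0.3, 0.0, -0.3]
gripper_width: 0.8
gripper_force: 0.0
R1 -72 at [619.9  18.9  41.1] yaw 38.8 q1 0.7 q6 51.9 t 5.4 -> xy [620.5  19.6] yaw 38.9
 roll total -0.002 rad; shift after roll [ 0.9 -0.1] dz tool -1.9
```

```bash

python3 -m pendant '{"translation":[[3.4,1.45,-1.5],[2.68,1.45,0],[2.68,1.45,0],[2.68,1.45,0],[2.68,1.45,0],[2.68,1.45,0],[2.68,1.45,0],[2.68,1.45,0]],"roll":[-0.0873,-0.0873,-0.0873,-0.0873,-0.0873,-0.0873,-0.0873,-0.0873],"hand":[255,255,255,255,255,255,255,255]}'
python3 -m pendant '{"translation":[[2.68,1.45,0],[2.68,1.45,0],[2.68,1.45,0],[2.68,1.45,0],[2.68,1.45,0],[2.68,1.45,0],[2.68,1.45,0],[2.68,1.45,0]],"roll":[-0.0873,-0.0873,-0.0873,-0.0873,-0.0873,-0.0873,-0.0873,-0.0873],"hand":[255,255,255,255,255,255,255,255]}'
python3 - <<'E'
from h import *
from workcell import env
plan('R1',8,43)
np.savez("scene2.npz",**env.grab_frame("scene"))
cv2.imwrite("pics/d.png",rect(load("scene2"),PAL,36,1.8))
E
```

```text
time_s: 6.03
ee_pos: [642.5, 30.0, 44.1]
ee_rot: [179.9, 0.0, 79.1]
force: [-1.0, -1.8, 0.6]
gripper_width: 0.3
gripper_force: 0.9
time_s: 6.7
ee_pos: [652.2, 52.5, 44.2]
ee_rot: [179.9, 0.1, 119.1]
force: [1.1, -0.7, -0.1]
gripper_width: 0.5
gripper_force: 0.7
R1 8 at [652.2  52.5  44.2] yaw 119.1 q1 3.6 q6 -25.4 t 6.7 -> xy [650.7  53. ] yaw 118.9
 roll total 0.003 rad; shift after roll [ 1.2 -1.1] dz tool 1.2
```

View pics/d.png

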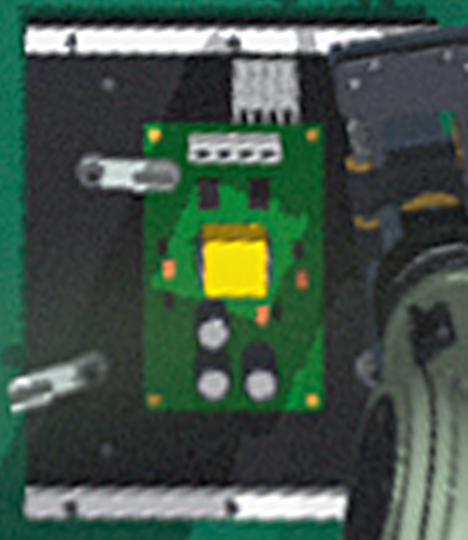

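The arm hides clip R1, but the roughly 2 N reaction shows the finger is pushing it. The heat sink is untouched at (265,90). I continue the sweep.

```bash

python3 -m pendant '{"translation":[[3.3,0.9,0],[2.68,1.0,0],[2.68,1.45,0],[2.68,1.45,0],[2.68,1.45,0],[2.68,1.45,0],[2.68,1.45,0],[2.68,1.45,0]],"roll":[-0.0873,-0.0873,-0.0873,-0.0873,-0.0873,-0.0873,-0.0873,-0.0873],"hand":[255,255,255,255,255,255,255,255]}'
python3 -m pendant '{"translation":[[2.68,1.45,0],[2.68,1.45,0],[2.68,1.45,0],[2.68,1.45,0],[2.68,1.45,0],[2.68,1.45,0],[1.61,0.87,0],[0,0,0]],"roll":[-0.0873,-0.0873,-0.0873,-0.0873,-0.0873,-0.0873,-0.0524,0],"hand":[255,255,255,255,255,255,255,255]}'
python3 -c "
from h import *
plan('R1',90,43)"
```

```text
time_s: 7.42
ee_pos: [644.2, 75.9, 44.3]
ee_rot: [179.9, 0.2, 159.0]
force: [1.5, 0.2, -0.1]
gripper_width: 0.6
gripper_force: 1.0
time_s: 8.08
ee_pos: [627.1, 87.7, 44.2]
ee_rot: [180.0, 0.1, -168.2]
force: [1.0, 1.1, -0.2]
gripper_width: 0.5
gripper_force: 0.7
R1 90 at [627.1  87.7  44.2] yaw -168.2 q1 6.9 q6 -94.9 t 8.1 -> xy [621.8  88.7] yaw 200.9
 roll total -0.159 rad; shift after roll [4.5 2.9] dz tool 1.2
```

```bash

python3 -m pendant '{"translation":[[2.4,1.3,0],[2.3,1.3,0],[0,0,0],[0,0,0],[-5,0,0],[-8,0,-5],[0,0,-15],[0,0,-20]],"roll":[-0.08,-0.08,0,0,0,0,0,0],"hand":[255,255,255,255,255,255,255,255]}'
python3 -c "
from h import *
plan('R2',-68,83)"
```

```text
time_s: 8.75
ee_pos: [632.4, 92.6, 82.0]
ee_rot: [180.0, -0.3, -159.1]
force: [0.1, -0.1, 0.4]
gripper_width: 0.6
gripper_force: 0.0
R2 -68 at [632.4  92.6  82. ] yaw -159.1 q1 7.3 q6 -103.6 t 8.8 -> xy [546.6   5.3] yaw -137.1
 roll total -0.384 rad; shift after roll [122.3  -5.6] dz tool -1.0
```

```bash

python3 -m pendant '{"translation":[[0,0,0],[0,0,0],[0,0,0],[0,0,0],[30,0,0],[35,0,0],[30,-3,0],[20,-2,0]],"roll":[-0.096,-0.096,-0.096,-0.096,0,0,0,0],"hand":[255,255,255,255,255,255,255,255]}'
python3 -m pendant '{"translation":[[7.3,-0.6,0],[0,0,0],[0,0,0],[0,0,0],[0,0,0],[0,0,0],[0,0,0],[0,0,0]],"roll":[0,0,0,0,0,0,0,0],"hand":[255,255,255,255,255,255,255,255]}'
python3 - <<'E'
from h import *
from workcell import env
plan('R2',-68,44)
np.savez("scene3.npz",**env.grab_frame("scene"))
cv2.imwrite("pics/e.png",rect(load("scene3"),PAL,36,1.8))
E
```

```text
time_s: 9.42
ee_pos: [550.1, 9.2, 83.1]
ee_rot: [179.9, -0.2, -137.1]
force: [0.9, -0.9, -0.5]
gripper_width: 0.3
gripper_force: 0.0
time_s: 10.08
ee_pos: [548.0, 5.9, 83.4]
ee_rot: [180.0, -0.0, -137.0]
force: [0.4, 0.3, 0.3]
gripper_width: 0.5
gripper_force: 0.0
R2 -68 at [548.    5.9  83.4] yaw -137.0 q1 -0.6 q6 -133.6 t 10.1 -> xy [546.6   5.3] yaw -137.1
 roll total 0.002 rad; shift after roll [1.4 0.5] dz tool 39.4
```

View pics/e.png

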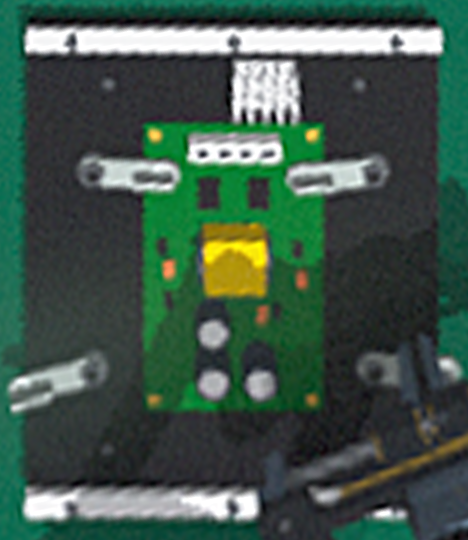

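Clip R1 now lies across the edge at (335,177), near mirror to clip_a. Next is R2: lower, then sweep.

```bash

python3 -m pendant '{"translation":[[1,0.5,0],[0,0,8],[0,0,8],[0,0,8],[0,0,8],[0,0,5],[0,0,2],[0,0,0]],"roll":[0,0,0,0,0,0,0,0],"hand":[255,255,255,255,255,255,255,255]}'
python3 -m pendant '{"translation":[[2.68,-1.45,0],[2.68,-1.45,0],[2.68,-1.45,0],[2.68,-1.45,0],[2.68,-1.45,0],[2.68,-1.45,0],[2.68,-1.45,0],[2.68,-1.45,0]],"roll":[0.0873,0.0873,0.0873,0.0873,0.0873,0.0873,0.0873,0.0873],"hand":[255,255,255,255,255,255,255,255]}'
python3 -m pendant '{"translation":[[2.68,-1.45,0],[2.68,-1.45,0],[2.68,-1.45,0],[2.68,-1.45,0],[2.68,-1.45,0],[2.68,-1.45,0],[2.68,-1.45,0],[2.68,-1.45,0]],"roll":[0.0873,0.0873,0.0873,0.0873,0.0873,0.0873,0.0873,0.0873],"hand":[255,255,255,255,255,255,255,255]}'
python3 -c "
from h import *
plan('R2',-148,43)"
```

```text
time_s: 10.8
ee_pos: [546.2, 5.1, 43.7]
ee_rot: [179.9, -0.1, -137.0]
force: [0.3, 0.1, -0.0]
gripper_width: 0.8
gripper_force: 0.0
time_s: 11.47
ee_pos: [533.9, -14.3, 45.1]
ee_rot: [-180.0, 0.2, -177.3]
force: [1.6, -0.9, -1.3]
gripper_width: 0.8
gripper_force: 0.7
time_s: 12.13
ee_pos: [510.2, -20.4, 45.1]
ee_rot: [180.0, 0.1, 142.8]
force: [0.5, -2.6, 0.2]
gripper_width: 0.4
gripper_force: 0.8
R2 -148 at [510.2 -20.4  45.1] yaw 142.8 q1 -3.6 q6 -56.3 t 12.1 -> xy [509.2 -19.8] yaw 142.9
 roll total -0.003 rad; shift after roll [ 1.2 -0.1] dz tool 2.1
```

```bash

python3 -m pendant '{"translation":[[2.68,-1.45,1],[2.68,-1.45,0],[2.68,-1.45,0],[2.68,-1.45,0],[2.68,-1.45,0],[2.68,-1.45,0],[2.68,-1.45,0],[2.68,-1.45,0]],"roll":[0.0873,0.0873,0.0873,0.0873,0.0873,0.0873,0.0873,0.0873],"hand":[255,255,255,255,255,255,255,255]}'
python3 -m pendant '{"translation":[[2.68,-1.45,0],[2.68,-1.45,0],[2.68,-1.45,0],[2.68,-1.45,0],[2.68,-1.45,0],[2.68,-1.45,0],[2.68,-1.45,0],[0,0,0]],"roll":[0.0873,0.0873,0.0873,0.0873,0.0873,0.0873,0.0873,0],"hand":[255,255,255,255,255,255,255,255]}'
python3 -c "
from h import *
plan('R2',-223,43)
plan('R2',-270,43)"
```

```text
time_s: 12.8
ee_pos: [488.1, -9.9, 44.0]
ee_rot: [180.0, 0.1, 102.7]
force: [-0.7, -1.8, 0.6]
gripper_width: 0.5
gripper_force: 1.0
time_s: 13.47
ee_pos: [478.5, 9.5, 43.9]
ee_rot: [180.0, 0.0, 67.9]
force: [-1.4, -0.3, 0.9]
gripper_width: 0.3
gripper_force: 0.6
R2 -223 at [478.5   9.5  43.9] yaw 67.9 q1 -0.2 q6 21.9 t 13.5 -> xy [478.4   9.6] yaw 67.9
 roll total 0.000 rad; shift after roll [ 0.  -0.1] dz tool 0.9
R2 -270 at [478.5   9.5  43.9] yaw 67.9 q1 -0.2 q6 21.9 t 13.5 -> xy [485.4  36.6] yaw 20.9
 roll total 0.820 rad; shift after roll [ 16.1 -22.8] dz tool 0.9
```

```bash

python3 -m pendant '{"translation":[[2.68,-1.45,0],[2.68,-1.45,0],[2.68,-1.45,0],[2.68,-1.45,0],[2.68,-1.45,0],[2.68,-1.45,0],[2.68,-1.45,0],[2.68,-1.45,0]],"roll":[0.0873,0.0873,0.0873,0.0873,0.0873,0.0873,0.0873,0.0873],"hand":[255,255,255,255,255,255,255,255]}'
python3 -m pendant '{"translation":[[2.68,-1.45,0],[1.1,-0.6,0],[0,0,0],[0,0,0],[0,0,0],[0,0,0],[0,0,0],[0,0,0]],"roll":[0.0873,0.0349,0,0,0,0,0,0],"hand":[255,255,255,255,255,255,255,255]}'
python3 -c "
from h import *
plan('R2',-270,43)"
python3 -m pendant '{"translation":[[-5,0,0],[-8,0,-5],[0,0,-15],[0,0,-20],[-5,0,0],[-20,20,0],[0,30,0],[0,30,0]],"roll":[0,0,0,0,0,0,0,0],"hand":[255,255,255,255,255,255,255,255]}'
python3 -c "
from h import *
plan('B',83,83)"
```

```text
time_s: 14.13
ee_pos: [482.7, 32.9, 43.7]
ee_rot: [-180.0, 0.1, 27.8]
force: [-2.7, 0.1, 1.1]
gripper_width: 0.1
gripper_force: 1.0
time_s: 14.8
ee_pos: [485.7, 36.4, 43.6]
ee_rot: [-180.0, 0.0, 21.0]
force: [-1.9, 0.3, -0.5]
gripper_width: 0.8
gripper_force: 0.6
R2 -270 at [485.7  36.4  43.6] yaw 21.0 q1 2.9 q6 72.0 t 14.8 -> xy [485.4  36.6] yaw 20.9
 roll total 0.001 rad; shift after roll [-0.1 -0.3] dz tool 0.6
time_s: 15.47
ee_pos: [477.2, -52.5, 83.6]
ee_rot: [-180.0, 0.0, 21.0]
force: [1.0, 0.1, -0.3]
gripper_width: 0.3
gripper_force: 0.0
B 83 at [477.2 -52.5  83.6] yaw 21.0 q1 -7.7 q6 61.3 t 15.5 -> xy [467.6 194.2] yaw 13.9
 roll total 0.124 rad; shift after roll [  49.9 -241.8] dz tool 0.6
```

I moved away in y the wrong way at travel height, which did no harm. On to clip B.

```bash

python3 -m pendant '{"translation":[[0,0,0],[0,0,0],[0,-30,0],[0,-35,0],[0,-35,0],[0,-35,0],[0,-35,0],[0,-35,0]],"roll":[0.062,0.062,0,0,0,0,0,0],"hand":[255,255,255,255,255,255,255,255]}'
python3 -m pendant '{"translation":[[10,-30,0],[20,-10,0],[15,0,0],[0,0,0],[0,0,0],[0,0,0],[0,0,0],[0,0,0]],"roll":[0,0,0,0,0,0,0,0],"hand":[255,255,255,255,255,255,255,255]}'
python3 - <<'E'
from h import *
from workcell import env
plan('B',83,43)
np.savez("scene4.npz",**env.grab_frame("scene"))
cv2.imwrite("pics/f.png",rect(load("scene4"),PAL,36,1.8))
E
```

```text
time_s: 16.13
ee_pos: [428.5, 148.1, 83.4]
ee_rot: [180.0, 0.0, 13.8]
force: [0.2, 0.8, 0.7]
gripper_width: 0.4
gripper_force: 0.0
time_s: 16.8
ee_pos: [463.1, 195.9, 83.5]
ee_rot: [180.0, 0.0, 13.8]
force: [0.2, 0.5, -0.1]
gripper_width: 0.7
gripper_force: 0.0
B 83 at [463.1 195.9  83.5] yaw 13.8 q1 21.6 q6 97.8 t 16.8 -> xy [467.6 194.2] yaw 13.9
 roll total -0.002 rad; shift after roll [3.9 2.8] dz tool 40.5
```

View pics/f.png

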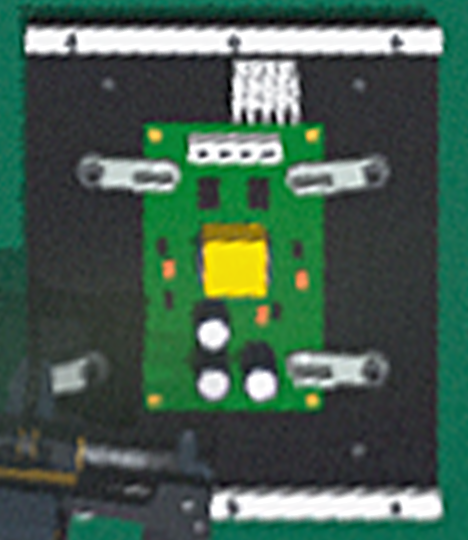

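R2 now lies across the edge at (335,368). Tip is behind clip B; lower and sweep.

```bash

python3 -m pendant '{"translation":[[3,2.5,0],[0,0,8],[0,0,8],[0,0,8],[0,0,8],[0,0,5],[0,0,3],[0,0,0]],"roll":[0,0,0,0,0,0,0,0],"hand":[255,255,255,255,255,255,255,255]}'
python3 -m pendant '{"translation":[[-2.68,-1.45,0],[-2.68,-1.45,0],[-2.68,-1.45,0],[-2.68,-1.45,0],[-2.68,-1.45,0],[-2.68,-1.45,0],[-2.68,-1.45,0],[-2.68,-1.45,0]],"roll":[-0.0873,-0.0873,-0.0873,-0.0873,-0.0873,-0.0873,-0.0873,-0.0873],"hand":[255,255,255,255,255,255,255,255]}'
python3 -m pendant '{"translation":[[-2.68,-1.45,0],[-2.68,-1.45,0],[-2.68,-1.45,0],[-2.68,-1.45,0],[-2.68,-1.45,0],[-2.68,-1.45,0],[-2.68,-1.45,0],[-2.68,-1.45,0]],"roll":[-0.0873,-0.0873,-0.0873,-0.0873,-0.0873,-0.0873,-0.0873,-0.0873],"hand":[255,255,255,255,255,255,255,255]}'
python3 -c "
from h import *
plan('B',163,43)"
```

```text
time_s: 17.52
ee_pos: [466.9, 194.9, 42.6]
ee_rot: [180.0, 0.1, 13.8]
force: [-0.9, 0.3, -0.0]
gripper_width: 0.7
gripper_force: 0.0
time_s: 18.18
ee_pos: [444.2, 194.7, 44.0]
ee_rot: [180.0, -0.1, 54.1]
force: [0.1, 2.6, -0.1]
gripper_width: 0.7
gripper_force: 0.9
time_s: 18.85
ee_pos: [425.8, 178.0, 43.9]
ee_rot: [-180.0, -0.1, 94.1]
force: [-1.0, 2.3, 1.0]
gripper_width: 0.4
gripper_force: 1.0
B 163 at [425.8 178.   43.9] yaw 94.1 q1 21.2 q6 17.1 t 18.9 -> xy [426.1 176.7] yaw 93.9
 roll total 0.003 rad; shift after roll [-1.4  0.2] dz tool 0.9
```

```bash

python3 -m pendant '{"translation":[[-2.68,-1.45,0],[-2.68,-1.45,0],[-2.68,-1.45,0],[-2.68,-1.45,0],[-2.68,-1.45,0],[-2.68,-1.45,0],[-2.68,-1.45,0],[-2.68,-1.45,0]],"roll":[-0.0873,-0.0873,-0.0873,-0.0873,-0.0873,-0.0873,-0.0873,-0.0873],"hand":[255,255,255,255,255,255,255,255]}'
python3 -m pendant '{"translation":[[-2.68,-1.45,0],[-2.68,-1.45,0],[-2.68,-1.45,0],[-2.68,-1.45,0],[-2.68,-1.45,0],[-2.68,-1.45,0],[-2.68,-1.45,0],[-2.68,-1.45,0]],"roll":[-0.0873,-0.0873,-0.0873,-0.0873,-0.0873,-0.0873,-0.0873,-0.0873],"hand":[255,255,255,255,255,255,255,255]}'
python3 -m pendant '{"translation":[[-2.68,-1.45,0],[-2.68,-1.45,0],[-2.68,-1.45,0],[-2.68,-1.45,0],[0,0,0],[0,0,0],[0,0,0],[0,0,0]],"roll":[-0.0873,-0.0873,-0.0873,-0.0873,0,0,0,0],"hand":[255,255,255,255,255,255,255,255]}'
python3 -c "
from h import *
plan('B',263,43)
plan('B',270,43,19)"
```

```text
time_s: 19.52
ee_pos: [422.4, 153.8, 43.8]
ee_rot: [-180.0, -0.1, 134.1]
force: [-1.6, 0.4, 1.1]
gripper_width: 0.2
gripper_force: 1.0
time_s: 20.18
ee_pos: [435.2, 133.4, 43.6]
ee_rot: [-180.0, -0.1, 174.1]
force: [-1.7, -0.8, 0.1]
gripper_width: 0.5
gripper_force: 1.0
time_s: 20.85
ee_pos: [446.8, 128.3, 43.6]
ee_rot: [-180.0, -0.0, -166.2]
force: [-0.7, -1.0, -0.1]
gripper_width: 0.1
gripper_force: 0.7
B 263 at [446.8 128.3  43.6] yaw -166.2 q1 14.6 q6 -89.2 t 20.9 -> xy [447.  127.3] yaw 193.9
 roll total -0.001 rad; shift after roll [-0. -1.] dz tool 0.6
B 270 at [446.8 128.3  43.6] yaw -166.2 q1 14.6 q6 -89.2 t 20.9 -> xy [450.2 125.9] yaw 200.9
 roll total -0.123 rad; shift after roll [-2.4 -3.4] dz tool 0.6
```

```bash

python3 -m pendant '{"translation":[[-1.3,-1.3,0],[-1.2,-1.2,0],[0,0,0],[0,0,0],[5,0,0],[8,0,-5],[0,0,-15],[0,0,-20]],"roll":[-0.062,-0.062,0,0,0,0,0,0],"hand":[255,255,255,255,255,255,255,255]}'
python3 -m pendant '{"translation":[[20,0,-20],[20,0,-20],[20,0,-20],[20,0,-20],[10,0,-20],[0,0,0],[0,0,0],[0,0,0]],"roll":[0,0,0,0,0,0,0,0],"hand":[255,255,255,255,255,255,255,255]}'
python3 - <<'E'
from h import *
from workcell import env
for n in ("scene","top"):
    np.savez(n+"5.npz",**env.grab_frame(n))
p=load("scene5")
a=rect(p,PAL,36,1.5);b=rect(load("top5"),PAL,36,1.5)
cv2.imwrite("pics/g.png",np.hstack([a,b]))
# clip angle by matching a rendered arm outline: brightness profile across arm at several radii
for n in ("scene5","top5"):
  p=load(n);g=cv2.cvtColor(p["frame"],cv2.COLOR_RGB2GRAY).astype(np.float32);sat=p["frame"].astype(np.float32).min(2)
  for c,(px,py) in dict(A=(55,78),R1=(55,-78),R2=(-55,-78),B=(-55,78)).items():
    s=-np.sign(py);best=[]
    for dx in np.arange(-3,3.1,.5):
      for th in np.arange(-12,12.1,.5):
        t=np.deg2rad(th);R,X=np.meshgrid(np.arange(10,46,1.),np.arange(-12,12.1,1))
        # joint axis: u=(0,s), CCW normal=(-s,0)
        al=R*np.cos(t)-X*np.sin(t);no=R*np.sin(t)+X*np.cos(t)
        P=np.c_[W(PAL,np.c_[px+dx-s*no.ravel(),py+s*al.ravel()]),np.full(R.size,36)]
        uv=proj(p,P).astype(np.float32);v=cv2.remap(sat,uv[:,0].reshape(R.shape),uv[:,1].reshape(R.shape),1)
        w=np.where(abs(X)<=6,1.,0)-0; w=w/w.sum()-np.where(abs(X)>8,1.,0)/(abs(X)>8).sum()
        best.append(((w*v).sum(),th,dx))
    print(n,c,sorted(best)[-3:])
E
```

```text
time_s: 21.52
ee_pos: [435.8, 121.3, 83.2]
ee_rot: [180.0, -0.2, -159.1]
force: [-0.4, -0.0, -0.5]
gripper_width: 0.4
gripper_force: 0.0
time_s: 22.18
ee_pos: [353.7, 89.6, 183.2]
ee_rot: [180.0, 0.0, -159.0]
force: [0.5, 0.7, -0.3]
gripper_width: 0.1
gripper_force: 0.0
scene5 A [(np.float64(123.42032408102966), np.float64(-4.5), np.float64(0.0)), (np.float64(123.42126960428354), np.float64(-2.5), np.float64(-1.0)), (np.float64(123.65085282284991), np.float64(-3.5), np.float64(-0.5))]
scene5 R1 [(np.float64(119.26222998464212), np.float64(5.5), np.float64(-0.5)), (np.float64(119.55263969225764), np.float64(6.0), np.float64(-0.5)), (np.float64(119.57076869866788), np.float64(5.0), np.float64(-1.0))]
scene5 R2 [(np.float64(93.68923689361313), np.float64(-2.5), np.float64(-1.5)), (np.float64(93.83621476654315), np.float64(-2.0), np.float64(-1.0)), (np.float64(93.8583225348057), np.float64(-1.5), np.float64(-1.0))]
scene5 B [(np.float64(78.183099469568), np.float64(-1.5), np.float64(-0.5)), (np.float64(78.41719198634486), np.float64(-2.0), np.float64(-0.5)), (np.float64(78.44844668135687
[... 184 characters left out ...]
np.float64(78.23051596095422), np.float64(-2.0), np.float64(2.5))]
top5 R1 [(np.float64(77.47201146834936), np.float64(5.0), np.float64(3.0)), (np.float64(77.51265488322987), np.float64(4.5), np.float64(2.5)), (np.float64(77.5545607346755), np.float64(5.5), np.float64(3.0))]
top5 R2 [(np.float64(84.67244753063238), np.float64(-5.0), np.float64(2.0)), (np.float64(84.67478825495795), np.float64(-4.0), np.float64(2.5)), (np.float64(84.67559031951126), np.float64(-4.5), np.float64(2.5))]
top5 B [(np.float64(21.063706096420958), np.float64(10.0), np.float64(1.0)), (np.float64(21.067340818225844), np.float64(9.5), np.float64(1.0)), (np.float64(21.08198586488382), np.float64(9.0), np.float64(1.5))]
```

View pics/g.png

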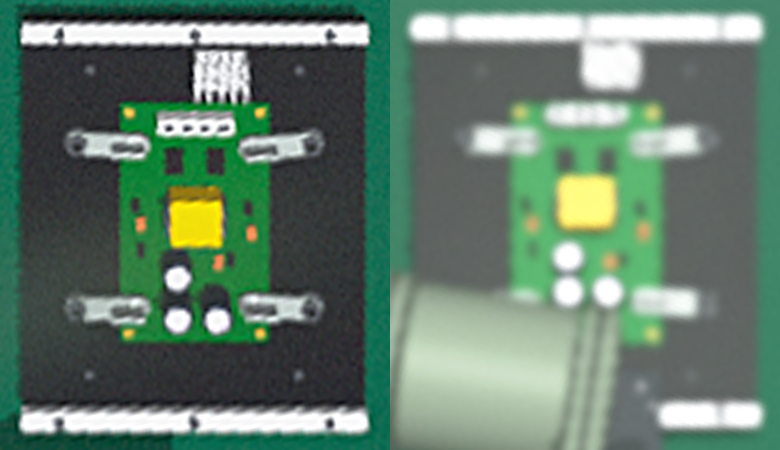

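The left view shows all four clips across the board edge and the bench things unmoved. Using the square clip_a at (105,145) as reference for the parallax bias, R1 is about +2°, B about +1.5° and R2 about −5° (overshoot). I'll nudge R2 back from its other side.

```bash
python3 - <<'E'
from h import *
from workcell import env
s=env.state();print((T2(s["ee_rot"][2])@(W(PAL,[-20,-49])-s["ee_pos"][:2])).round(1),s["ee_pos"].round(1),s["ee_rot"].round(1))
E
```

```text
[-157.1  -97.8] [353.6  89.6 182.6] [ 1.80e+02 -1.00e-01 -1.59e+02]
```

```bash

python3 -m pendant '{"translation":[[-25,-15,0],[-25,-15,0],[-25,-15,0],[-25,-15,0],[-25,-15,10],[-20,-15,20],[-12,-7.8,25],[0,0,25]],"roll":[0,0,0,0,0,0,0,0],"hand":[255,255,255,255,255,255,255,255]}'
python3 -m pendant '{"translation":[[0,0,20],[0,0,0],[0,0,0],[0,0,0],[0,0,0],[0,0,0],[0,0,0],[0,0,0]],"roll":[0,0,0,0,0,0,0,0],"hand":[255,255,255,255,255,255,255,255]}'
python3 - <<'E'
from h import *
from workcell import env
s=env.state();print((T2(s["ee_rot"][2])@(W(PAL,[-20,-49])-s["ee_pos"][:2])).round(1),s["ee_pos"].round(1),s["ee_rot"].round(1))
E
```

```text
time_s: 22.95
ee_pos: [539.1, 54.1, 101.1]
ee_rot: [-180.0, 0.1, -159.1]
force: [0.6, 0.6, -0.1]
gripper_width: 0.2
gripper_force: 0.0
time_s: 23.62
ee_pos: [535.9, 54.7, 84.4]
ee_rot: [-180.0, 0.1, -159.0]
force: [0.4, -0.2, 0.1]
gripper_width: 0.5
gripper_force: 0.0
[0.6 0.1] [535.9  54.7  84.4] [-1.80e+02  1.00e-01 -1.59e+02]
```

```bash

python3 -m pendant '{"translation":[[0,0,8],[0,0,8],[0,0,8],[0,0,8],[0,0,5],[0,0,3],[0,0,0],[0,0,0]],"roll":[0,0,0,0,0,0,0,0],"hand":[255,255,255,255,255,255,255,255]}'
python3 -m pendant '{"translation":[[4,0,0],[4,0,0],[3,0,0],[2,0,0],[1,0,0],[0,0,0],[0,0,0],[0,0,0]],"roll":[0,0,0,0,0,0,0,0],"hand":[255,255,255,255,255,255,255,255]}'
python3 -m pendant '{"translation":[[0.8,0,0],[0.8,0,0],[0.5,0,0],[0.5,0,0],[0,0,0],[0,0,0],[0,0,0],[0,0,0]],"roll":[0,0,0,0,0,0,0,0],"hand":[255,255,255,255,255,255,255,255]}'
python3 - <<'E'
from h import *
from workcell import env
s=env.state();print((T2(s["ee_rot"][2])@(W(PAL,[-36,-49])-s["ee_pos"][:2])).round(1),s["ee_pos"].round(1),s["force"])
E
```

```text
time_s: 24.28
ee_pos: [535.6, 54.6, 43.3]
ee_rot: [180.0, -0.0, -159.0]
force: [-0.0, 0.0, -0.1]
gripper_width: 0.4
gripper_force: 0.0
time_s: 24.95
ee_pos: [522.6, 49.6, 43.6]
ee_rot: [-180.0, 0.0, -159.0]
force: [0.2, 0.2, 0.2]
gripper_width: 0.0
gripper_force: 0.1
time_s: 25.62
ee_pos: [520.2, 48.7, 43.6]
ee_rot: [180.0, 0.0, -159.0]
force: [1.8, 1.0, 0.0]
gripper_width: 0.5
gripper_force: 0.9
[-0.2  0.1] [520.2  48.7  43.6] [1.76098354 0.97402755 0.01057922]
```

```bash

python3 -m pendant '{"translation":[[-4,0,0],[-8,0,0],[0,0,-15],[0,0,-25],[0,-20,-25],[0,-30,-25],[0,-35,-20],[0,-35,-10]],"roll":[0,0,0,0,0,0,0,0],"hand":[255,255,255,255,255,255,255,255]}'
python3 -m pendant '{"translation":[[0,-35,0],[20,-35,0],[25,-35,0],[25,-35,0],[25,-20,0],[0,0,0],[0,0,0],[0,0,0]],"roll":[0,0,0,0,0,0,0,0],"hand":[255,255,255,255,255,255,255,255]}'
python3 - <<'E'
from h import *
from workcell import env
for n in ("scene","top"):
  p=env.grab_frame(n);np.savez(n+"6.npz",**p)
  sat=p["frame"].astype(np.float32).min(2)
  for c,(px,py) in dict(A=(55,78),R1=(55,-78),R2=(-55,-78),B=(-55,78)).items():
    s=-np.sign(py);best=[]
    for dx in np.arange(-3,4.1,.5):
      for th in np.arange(-12,12.1,.5):
        t=np.deg2rad(th);R,X=np.meshgrid(np.arange(10,46,1.),np.arange(-12,12.1,1))
        al=R*np.cos(t)-X*np.sin(t);no=R*np.sin(t)+X*np.cos(t)
        P=np.c_[W(PAL,np.c_[px+dx-s*no.ravel(),py+s*al.ravel()]),np.full(R.size,36)]
        uv=proj(p,P).astype(np.float32);v=cv2.remap(sat,uv[:,0].reshape(R.shape),uv[:,1].reshape(R.shape),1)
        i,o=abs(X)<=6,abs(X)>8
        best.append((v[i].mean()-v[o].mean(),th,dx))
    print(n,c,[tuple(np.round(b,1).tolist()) for b in sorted(best)[-3:]])
a=rect(load("scene6"),PAL,36,1.5);b=rect(load("top6"),PAL,36,1.5)
cv2.imwrite("pics/i.png",np.hstack([a,b]))
E
```

```text
time_s: 26.28
ee_pos: [576.1, -60.1, 166.7]
ee_rot: [-179.9, 0.2, -158.9]
force: [1.2, -0.2, 0.1]
gripper_width: 0.5
gripper_force: 0.0
time_s: 26.95
ee_pos: [543.8, -239.5, 163.3]
ee_rot: [179.9, -0.0, -159.0]
force: [-0.0, 0.0, -0.2]
gripper_width: 0.4
gripper_force: 0.0
scene A [(123.5, -4.5, 0.0), (123.6, -2.5, -1.0), (123.7, -3.5, -0.5)]
scene R1 [(119.1, 7.0, 0.0), (119.3, 5.0, -1.0), (119.4, 6.0, -0.5)]
scene R2 [(93.1, 3.5, -1.0), (93.1, 4.0, -0.5), (93.1, 4.5, -0.5)]
scene B [(77.8, -2.5, 0.0), (78.0, -2.0, -0.5), (78.1, -3.0, 0.0)]
top A [(78.6, -2.5, 3.0), (78.6, -3.0, 3.0), (78.7, -2.0, 2.5)]
top R1 [(77.7, 4.0, 2.5), (77.7, 4.5, 2.5), (77.8, 5.5, 3.0)]
top R2 [(84.6, 0.5, 2.0), (84.6, 1.0, 2.5), (84.7, 0.0, 2.0)]
top B [(85.7, 2.5, 2.0), (85.7, 3.0, 1.5), (85.8, 2.0, 2.0)]
```

View pics/i.png

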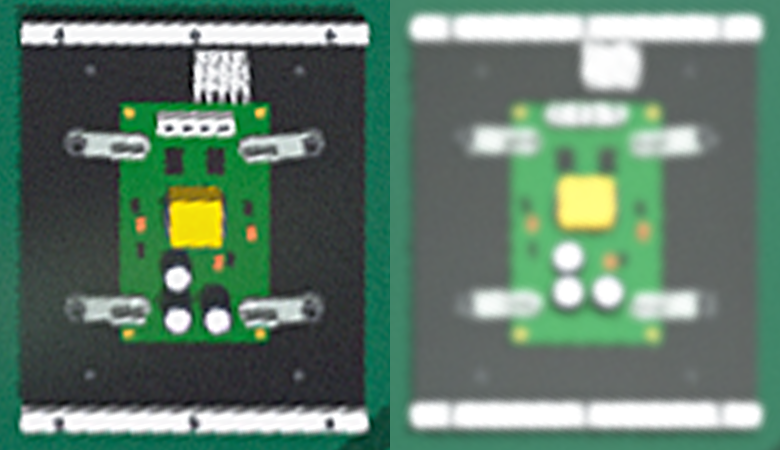

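All four clips lie across the board edge, R1, R2 and B within about 3° of clip_a; the board, heat sink and other things haven't moved, and the robot is clear. Handing in.

```bash
python3 -c "
from workcell import env
print(env.job_done())"
```

```text
the job is handed in; nothing more can be done
None
```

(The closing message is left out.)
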